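Check, sort and pack the pattern cams of a knitting machine

ROBOT

A 6-joint arm with a two-finger parallel gripper is mounted at the origin on the work surface. World frame = base frame: x ahead of the robot, y to its left, z up, the work surface at z = 0. Lengths are in mm, angles in rad, forces in N, time in s.
With the tool pointing down it reaches from about 275 to 825 mm from the base axis. Payload 4.9 kg.
Tool frame: the origin (TCP) lies at the very end of the fingers, on their centre line; the grasp point (between the pads) lies 19 mm behind it; z points along the fingers, y is the line along which they close (so a half turn about z gives the same grasp; the last joint's range is limited). The gripper opens to 85 mm and grips with 20 to 120 N. Pads are 22 mm wide; open, the fingers measure 114 mm over their backs; the gripper's body (76 mm by 85 mm) begins 54 mm behind the grasp point. The pads swing forward as they close: fully open they stand 13 mm farther back than shut.
Start: joints at [-1.312, 0.326, -0.193, 1.052, 0, 1.437], TCP at [210.54, -508.125, 231.281] pointing down, gripper open.
Joint ranges: [-2.65, 2.65], [-0.97, 1.79], [-1.3, 1.35], [-1.93, 2.1], [-1.47, 1.37], [-3.14, 3.14]. Speed limits (rad/s): [2.57, 2.57, 3.14, 3.14, 3.14, 3.14].

INTERFACE

Orientations are given as [roll, pitch, yaw] about the fixed x, y, z axes, in that order (R = Rz(yaw) Ry(pitch) Rx(roll)).
In Python, from bench import bot, solve_ik, imaging gives the robot as it stands. Calls block until the motion is done:
- bot.move_ptp(position, orientation): joint-space move of the TCP to a pose.
- bot.movel(position, rot=None, max_speed=150, threshold=None): straight line of the TCP; rot=None keeps the orientation; max_speed is the mean speed in mm/s. With threshold (N) it stops when the force on the tool has changed by that much, and returns True; else False.
- bot.move_j(angles): joint-space move.
- bot.grip(opening, effort=None): opening from 0.0 (shut) to 1.0 (fully open); effort is the grip in N (None keeps the last); returns when the fingers have stopped.
- bot.dwell(seconds).
- solve_ik(position, orientation): joint angles nearest the present ones, or None.
- bot.get_state(): the state.
- imaging.capture(name): name is "side" or "top" or "wrist"; returns the picture (400x640x3 uint8, blue, green, red); there is no depth.
- imaging.camera_model(name): a dict with "K" (3x3 intrinsics, pixels), "position" and "rotation" of the camera in the world. Camera axes: x right, y up, looking along -z (the intrinsics and any distortion apply to the point x, -y, -z); pixel columns grow to the right and rows downward; lengths in mm; the calibration is good to about 2 mm. A picture is of the moment at which its call begins: read the wrist's pose just before it. camera_model takes no time and is no camera call; for the wrist camera it gives the pose at the moment of the call.
A pose or a line that the arm cannot do raises bot.IKError and nothing moves.
- bot.sign_off(): hands the job in; it is judged then, once.
The state is a dict: "t": time; "qpos": joint angles; "joint_velocities": joint speeds; "effort": joint torques, N m; "tcp_pos": TCP position; "orientation": TCP orientation; "contact_force": force on the tool from outside, world axes, zero at the start; "wrist_torque": the same for the moment, N m; "opening": opening from 0.0 (shut) to 1.0 (fully open); "gripper_force": force on a finger pad.
Only numpy, scipy, OpenCV 4.12 (cv2) and the standard library are available. Lean on these libraries where they do the work, as an engineer would, in place of code of your own. Each camera call takes 0.05 s, during which the arm holds its last target. There are 200 camera calls.

TASK

Test every pattern cam on the keyed shaft of the timing gauge, one at a time from the largest disc to the smallest: turn its keyway over the key and let it sink fully home flat on the block, let go so that it sits there by itself for a moment, then take it off. Sort them by key position: cams whose lobe is in line with the keyway go in the deep box, cams whose lobe is a quarter turn from it go in the shallow tray; in each, the cams lie flat, hub up, in one central stack with the heaviest (largest) lowest, and the light plastic cover lies flat on top of the stack in the box, grip bar up. Leave the yarn cone, mug and spanner where they are.

Things in the scene. Friction and masses are not known exactly. Their poses are not given: they have to be found in the camera images.
- cam_116_mid (a point): Steel cam (largest, 0.88 kg): disc 116 mm wide, 10 mm thick, on it a square hub 46 x 46 mm (sides along x, y), 30 mm high, to grip by; 40 mm high in all, hub up. Bore 25 mm wide right through, with a keyway 11 mm wide to 19 mm from the axis at +x. A rim lobe reaches 70 mm from the axis on the keyway side (+x). Point: bore axis, 20 mm above the underside; z up. None if absent.
- cam_104_mid (a point): Steel cam (second largest, 0.72 kg): disc 104 mm wide, 10 mm thick, on it a square hub 46 x 46 mm (sides along x, y), 30 mm high, to grip by; 40 mm high in all, hub up. Bore 25 mm wide right through, with a keyway 11 mm wide to 19 mm from the axis at +x. A rim lobe reaches 64 mm from the axis on the +y side, 90 degrees off. Point: bore axis, 20 mm above the underside; z up. None if absent.
- cam_92_mid (a point): Steel cam (third largest, 0.58 kg): disc 92 mm wide, 10 mm thick, on it a square hub 46 x 46 mm (sides along x, y), 30 mm high, to grip by; 40 mm high in all, hub up. Bore 25 mm wide right through, with a keyway 11 mm wide to 19 mm from the axis at +x. A rim lobe reaches 58 mm from the axis on the keyway side (+x). Point: bore axis, 20 mm above the underside; z up. None if absent.
- cam_80_mid (a point): Steel cam (smallest, 0.46 kg): disc 80 mm wide, 10 mm thick, on it a square hub 46 x 46 mm (sides along x, y), 30 mm high, to grip by; 40 mm high in all, hub up. Bore 25 mm wide right through, with a keyway 11 mm wide to 19 mm from the axis at +x. A rim lobe reaches 52 mm from the axis on the +y side, 90 degrees off. Point: bore axis, 20 mm above the underside; z up. None if absent.
- cover_mid (a point): Light grey plastic cover (70 g): a disc 120 mm across and 6 mm thick with a solid grip bar on top, 44 mm long (its x), 22 mm wide (its y) and 30 mm high. 36 mm high in all; point on its axis, 18 mm above its underside; z up.
- gauge_seat (a point): Fixed timing gauge: steel block 90 x 90 x 20 mm, upright shaft 21 mm thick, 46 mm high above the block (top 10 mm conical), key 7 mm wide at +x out to 17 mm from the axis, 28 mm high. Point: shaft axis at the block's top face; z up. A cam with its keyway over the key sinks till its underside lies on the block (mid point 20 mm above this point); otherwise it stays up on the key.
- box_in (a point): Deep plywood box fixed to the table, 170 by 170 mm outside, 160 by 160 mm inside, 90 mm high, 5 mm floor, open on top. Point: centre of its inner floor; axes along its walls.
- tray_in (a point): Shallow plywood tray fixed to the table, 170 by 170 mm outside, 160 by 160 mm inside, 25 mm high, 5 mm floor. Point: centre of its inner floor; axes along its walls.
- yarn_cone: Black cone of yarn, 92 mm wide at the foot and 180 mm high, standing at the side; not part of the job. Origin: centre of its underside.
- mug: White mug, 82 mm wide and 95 mm high; not part of the job. Origin: centre of its underside.
- wrench: Spanner lying beyond the cams; not part of the job. Origin: centre of its underside.

How it is judged:
By the outcome, as a careful person would: the job done as asked, in the order asked, and still so for the second after the job is handed in, with the robot touching nothing.
Of cam_116, cam_104, cam_92, cam_80 only 3 to 4 are there at a start; the rules pass over those that are not, and their reading is None.
At some moment in a run one of cam_104, cover may be knocked a few centimetres aside while the robot is not near it.
It also fails if it takes over 210 s, if anything falls off the work surface, if the arm or the gripper's body presses on something with over 40 N, if the wrist force passes 120 N, or if a joint passes its speed limit or range.

## Working session

There is one attempt and no reset: what is moved stays moved. The work goes in short steps, each a Python script; the robot and the scene stay as the last script left them, time stands still between calls to the robot, and variables do not carry over. Pictures are saved under pics/ and viewed, at most 14 in all, crops included, and the job is handed in when it is done.

```bash
ls; mkdir -p pics
python3 - <<'E'
from bench import bot, imaging
import cv2
for n in("top","side"):
    cv2.imwrite(f"pics/{n}0.png",imaging.capture(n))
    m=imaging.camera_model(n);print(n,m)
s=bot.get_state();print(s['t'],s['orientation'],s['tcp_pos'])
print(imaging.camera_model("wrist"))
E
```

```text
pics
top {'K': array([[408.66806891,   0.        , 323.20839784],
       [  0.        , 408.66806891, 200.92619758],
       [  0.        ,   0.        ,   1.        ]]), 'position': array([ 380.86882416,   20.85749069, 1294.47420773]), 'rotation': array([ 0.18745306, -0.03005101, -1.55019288])}
side {'K': array([[509.74945917,   0.        , 321.89784132],
       [  0.        , 509.74945917, 194.55288905],
       [  0.        ,   0.        ,   1.        ]]), 'position': array([ 425.76523975, 1258.65855547,  973.2477512 ]), 'rotation': array([ 9.42099018e-01, -2.73478113e-03, -2.98250302e+00])}
0.1 [-3.14002897e+00 -2.25623788e-04  3.92779397e-01] [ 210.40308407 -507.58810191  230.5814531 ]
{'K': array([[285.88328354,   0.        , 319.95720649],
       [  0.        , 285.88328354, 202.78313092],
       [  0.        ,   0.        ,   1.        ]]), 'position': array([ 272.35207999, -482.82322125,  373.55872271]), 'rotation': array([-2.66235323e-01,  6.61422979e-04, -1.17797615e+00])}
```

View pics/top0.png

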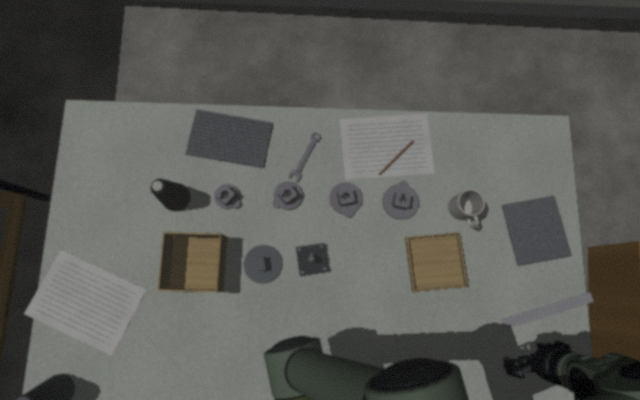

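View pics/side0.png

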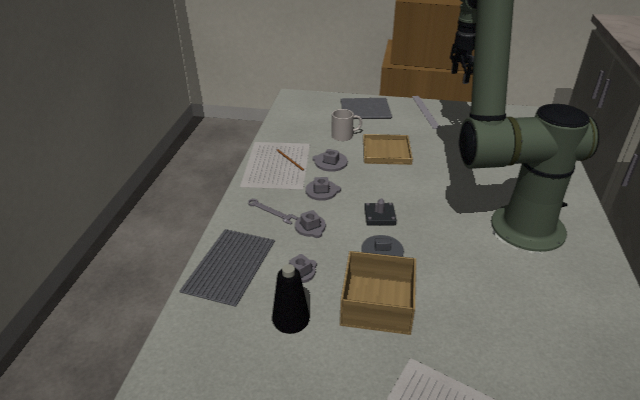

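The top view shows all four cams in a row at (228,196), (288,194), (346,198) and (402,201). The cover is at (263,264), the gauge at (313,259), the box at (193,262) and the tray at (437,262). Next I'll enlarge the view and cast rays.

```bash
cat > h.py <<'E'
import numpy as np, cv2
from scipy.spatial.transform import Rotation as R
from bench import bot, solve_ik, imaging
def ray(m,uv,z):
    uv=np.asarray(uv,float).reshape(-1,2); K=m["K"]
    d=np.c_[(uv[:,0]-K[0,2])/K[0,0],-(uv[:,1]-K[1,2])/K[1,1],-np.ones(len(uv))]
    d=R.from_euler('xyz',m["rotation"]).apply(d); p=m["position"]
    return (p+d*((z-p[2])/d[:,2])[:,None])[:,:2]
def proj(m,P):
    q=R.from_euler('xyz',m["rotation"]).inv().apply(np.atleast_2d(P)-m["position"]); K=m["K"]
    return np.c_[K[0,2]+K[0,0]*q[:,0]/-q[:,2],K[1,2]-K[1,1]*q[:,1]/-q[:,2]]
E
python3 - <<'E'
from h import *
im=cv2.imread('pics/top0.png');m=imaging.camera_model("top")
for n,uv,z in[("cA",(228,196),20),("cB",(288,194),20),("cC",(346,198),20),("cD",(402,201),20),("cover",(263,264),6),("g",(313,259),20),("box",(206,263),5),("tray",(437,262),5)]:
    print(n,ray(m,uv,z).round(0))
s=imaging.camera_model("side")
im2=cv2.imread('pics/side0.png')
for uv in [(302,267),(310,224),(321,188),(330,160),(382,248),(380,214)]: print(ray(s,uv,15).round())
c=cv2.resize(im[170:300,150:480],None,fx=2.4,fy=2.4,interpolation=cv2.INTER_CUBIC)
cv2.imwrite('pics/crop1.png',cv2.convertScaleAbs(c,alpha=1.7))
E
```

```text
cA [[631. 289.]]
cB [[643. 100.]]
cC [[635. -85.]]
cD [[ 630. -264.]]
cover [[422. 170.]]
g [[440.  15.]]
box [[421. 346.]]
tray [[ 440. -375.]]
[[632. 291.]]
[[643. 109.]]
[[641. -78.]]
[[ 637. -252.]]
[[426. 181.]]
[[442.  28.]]
```

View pics/crop1.png

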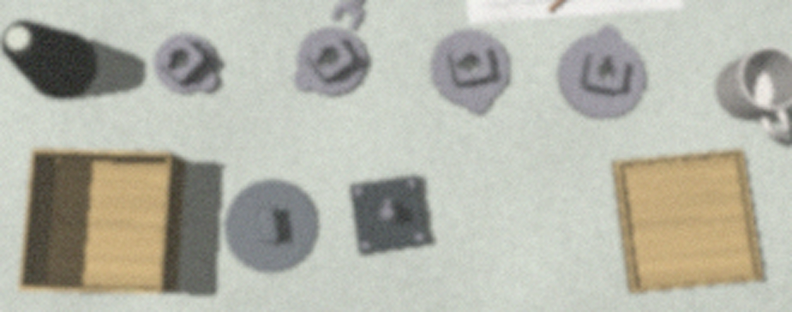

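The enlarged crop shows the cams from left to right as 80, 92, 104 and 116. The lobes point roughly right-down (80), left-down (92), down (104) and up (116). Side-view rays agree to about 1 cm. Next I'll take close wrist looks at the gauge and then the 116 cam.

Run:
```python
from h import *
pi=np.pi
for n,p in(("g",(440,15,230)),("d",(633,-258,200))):
    bot.move_ptp(p,[pi,0,pi]); s=bot.get_state(); m=imaging.camera_model("wrist"); im=imaging.capture("wrist")
    cv2.imwrite(f"pics/w_{n}.png",im); np.save(f"pics/w_{n}.npy",m,allow_pickle=True)
    print(n,s['t'],s['tcp_pos'],s['orientation'],m['position'],m['rotation'],s['contact_force'])
a=cv2.imread("pics/w_g.png");b=cv2.imread("pics/w_d.png")
cv2.imwrite("pics/w1.png",cv2.resize(np.vstack([a,b]),None,fx=.75,fy=.75))
```

```text
g 2.15 [440.25383996  14.44205279 230.04600201] [-3.14137450e+00  2.44741613e-04  3.14032693e+00] [373.82981808  14.01814055 372.97873917] [-2.67767224e-01  8.98440659e-04  1.56953683e+00] [-0.04677117 -0.17574631  0.55702315]
d 3.4667 [ 632.77514296 -257.02084582  200.27084651] [ 3.14103692e+00 -1.80428496e-04 -3.14082874e+00] [ 566.43209604 -257.66769858  343.26612208] [-2.67456931e-01  1.23727425e-04  1.57158284e+00] [-0.69783386  0.47901005  0.3133754 ]
```

View pics/w1.png

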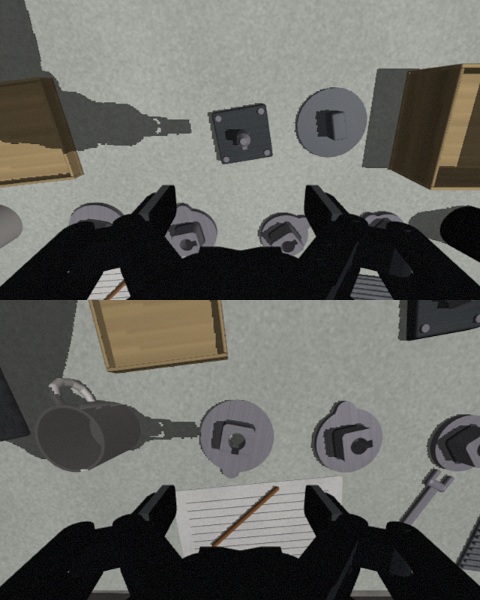

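The gauge block is at about (241,133) in the upper view and the cam at (236,437) in the lower, with the fingers at the bottom edge. I'll zoom into both for the key, bore and hub edges.

Run:
```python
from h import *
a=cv2.imread("pics/w_g.png")[125:225,265:375];b=cv2.imread("pics/w_d.png")[130:240,260:370]
f=lambda c:cv2.convertScaleAbs(cv2.resize(c,(400,int(400*c.shape[0]/c.shape[1])),interpolation=cv2.INTER_CUBIC)[:363],alpha=1.6)
cv2.imwrite("pics/w2.png",np.hstack([f(a),f(b)]))
```

```text
(no output)
```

View pics/w2.png

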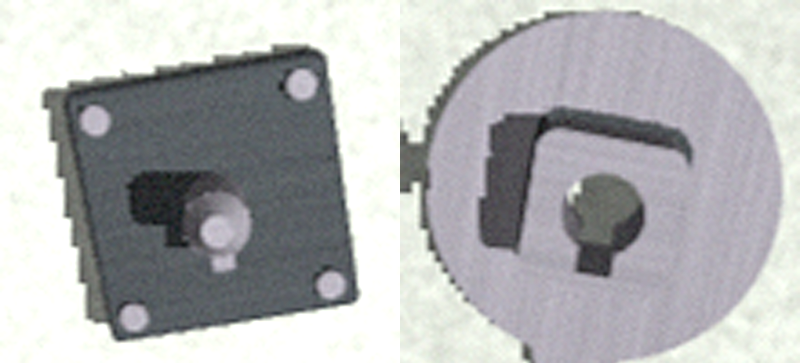

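```bash
cat >> h.py <<'E'
pi=np.pi; ZO=14.0   # tcp above cam underside when gripping
def wrap(a): return (a+pi)%(2*pi)-pi
def ori(y): return [pi,0,wrap(y)]
def st(*k):
    s=bot.get_state(); return [np.round(s[i],3) for i in k]
def squeeze(xy,phi,k,z=0,pre=True):
    """centre cam hub by two squeezes, end holding at tool yaw phi+k*pi/2"""
    y=phi+k*pi/2
    if pre:
        bot.move_ptp([*xy,z+70],ori(y-pi/2)); bot.grip(1.0); bot.movel([*xy,z+ZO],max_speed=100)
        bot.grip(0.0,20); bot.grip(0.85)
        bot.movel([*xy,z+50]); bot.move_ptp([*xy,z+50],ori(y)); bot.movel([*xy,z+ZO],max_speed=100)
    else:
        bot.move_ptp([*xy,z+70],ori(y)); bot.grip(1.0); bot.movel([*xy,z+ZO],max_speed=100)
    bot.grip(0.0,80); s=bot.get_state(); print("held",s['opening'],s['gripper_force'],s['t'])
E
python3 - <<'E'
from h import *
g=np.load("pics/w_g.npy",allow_pickle=True).item(); d=np.load("pics/w_d.npy",allow_pickle=True).item()
b=np.array([(95,122),(302,84),(330,285),(133,318)])/3.636+[265,125]
P=ray(g,b,20); print(P.round(1),np.linalg.norm(np.roll(P,-1,0)-P,axis=1).round(1)); c=P.mean(0)
e1=P[3]-P[0]; e2=P[2]-P[1]; f1=P[1]-P[0]; f2=P[2]-P[3]
print("gauge",c,[np.degrees(np.arctan2(e[1],e[0])).round(1) for e in(e1,e2)],[np.degrees(np.arctan2(-e[0],e[1])).round(1) for e in(f1,f2)])
print("shaft top",ray(g,np.array([217,230])/3.636+[265,125],66))
# cross-check in top view: dark block
q=ray(d,np.array([[202,213],[194,268]])/3.636+[260,130],40); v=q[1]-q[0]; phi=np.arctan2(v[1],v[0]); print("D",q[0],np.degrees(phi),np.linalg.norm(v))
squeeze(q[0],phi,2)
im=imaging.capture("wrist"); cv2.imwrite("pics/heldD.png",im)
E
```

```text
[[414.3 -21.8]
 [401.7  47.8]
 [471.5  59.4]
 [483.6 -10.2]] [70.7 70.7 70.7 70.3]
gauge [442.79095787  18.83334041] [np.float64(9.5), np.float64(9.4)] [np.float64(10.2), np.float64(9.9)]
shaft top [[441.51409118  18.84446801]]
D [ 633.55808019 -262.4288349 ] -8.27609911954641 17.21591470021333
held 0.5224803914110522 83.81121397018433 9.4417
```

Gripped. The gauge is at (442.3, 18.8) with yaw 9.8°, and the bolt spacing is self-consistent. Now I'll try the fit.

```bash
cat >> h.py <<'E'
G=np.array([442.2,18.8]); GY=np.radians(9.75)
def tofit(k,zh=150):
    x,y,_=bot.get_state()['tcp_pos']
    bot.movel([x,y,zh-30]); bot.move_ptp([*G,zh],ori(GY+k*pi/2)); bot.movel([*G,20+ZO+50])
def insert(k,seat=20+ZO):
    """lower with force stop; on contact shift down the side force / search small offsets and yaws"""
    offs=[(0,0,0)]+[(r*np.cos(a),r*np.sin(a),w) for r in(1.2,2.2) for a in np.arange(0,2*pi,pi/3) for w in(0,)]+[(0,0,.05),(0,0,-.05)]
    for dx,dy,w in offs:
        p=G+[dx,dy]; r=ori(GY+w+k*pi/2); z=bot.get_state()['tcp_pos'][2]
        bot.movel([*p,z+1.5],r,max_speed=60)
        hit=bot.movel([*p,seat-1],max_speed=50,threshold=12)
        s=bot.get_state(); print(np.round([dx,dy,w],2),hit,s['tcp_pos'].round(1),s['contact_force'].round(1),round(s['t'],1))
        if s['tcp_pos'][2]<seat+2: return True
    return False
E
python3 - <<'E'
from h import *
tofit(2); print(st('tcp_pos','contact_force'))
print(insert(2))
cv2.imwrite("pics/side1.png",imaging.capture("side"))
E
```

```text
[array([442.982,  18.309,  84.15 ]), array([-0.149,  0.255, -8.721])]
[0 0 0] True [441.6  18.8  35.4] [-0.4 -0.3  5.3] 13.4
True
```

Run:
```python
from h import *
bot.grip(1.0); bot.dwell(1.0)
cv2.imwrite("pics/side1.png",imaging.capture("side"))
print(st('tcp_pos','contact_force','t'))
m=imaging.camera_model("top")
for n,c,z in(("box",[(33,151),(177,155),(169,293),(21,289)],90),("tray",[(613,160),(745,151),(764,280),(632,292)],25)):
    P=ray(m,np.array(c)/2.4+[150,170],z); print(n,P.round(),np.linalg.norm(np.roll(P,-1,0)-P,axis=1).round(),P.mean(0))
a=cv2.imread("pics/side1.png")[150:350,300:480]; cv2.imwrite("pics/side1c.png",cv2.convertScaleAbs(cv2.resize(a,None,fx=3,fy=3),alpha=1.5))
```

```text
[array([439.231,  19.1  ,  33.958]), array([ 0.287, -0.64 , -0.161]), np.float64(15.0)]
box [[503. 454.]
 [502. 279.]
 [337. 278.]
 [338. 452.]] [174. 165. 175. 164.] [420.10634866 365.7082971 ]
tray [[ 515. -272.]
 [ 531. -447.]
 [ 366. -464.]
 [ 348. -294.]] [175. 166. 172. 169.] [ 440.11240543 -369.0460671 ]
```

View pics/side1c.png

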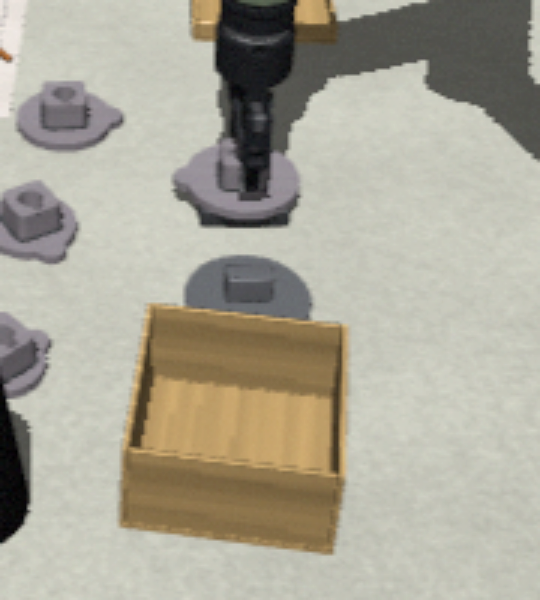

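The cam lies flat on the block, seated and released. Now I'll take it to the box, cross-checking the box centre from the side view.

```bash
cat >> h.py <<'E'
def regrip(k):
    bot.movel([*G,20+ZO],ori(GY+k*pi/2)); bot.grip(0.0,80); s=bot.get_state(); print("regrip",s['opening'],s['t'])
    bot.movel([*G,20+ZO+60])
    bot.movel([*G,175],max_speed=250)
def place(xy,yaw,zu,zin=None):
    """xy centre, zu height of underside; lower and let go"""
    bot.move_ptp([*xy,175],ori(yaw))
    bot.movel([*xy,zu+ZO+12],max_speed=200); 
    hit=bot.movel([*xy,zu+ZO-2],max_speed=40,threshold=6)
    s=bot.get_state(); print("place",hit,s['tcp_pos'],s['contact_force'],s['t'])
    bot.grip(1.0); p=bot.get_state()['tcp_pos']; bot.movel([p[0],p[1],zu+ZO+50],max_speed=150)
    bot.movel([p[0],p[1],180],max_speed=250)
E
python3 - <<'E'
from h import *
m=imaging.camera_model("side")
P=ray(m,np.array([(152,306),(347,323),(338,477),(129,452)])/3+[300,150],90); print(P.round(),P.mean(0),np.linalg.norm(np.roll(P,-1,0)-P,axis=1).round())
box=(P.mean(0)+[420,365.7])/2; print(box)
regrip(2)
place(box,pi+pi/4,5)
bot.move_ptp([400,300,280],ori(pi)); m=imaging.camera_model("wrist"); im=imaging.capture("wrist"); cv2.imwrite("pics/wbox.png",im); np.save("pics/wbox.npy",m,allow_pickle=True)
bot.move_ptp([633,-60,190],ori(pi)); m=imaging.camera_model("wrist"); im=imaging.capture("wrist"); cv2.imwrite("pics/w_c.png",im); np.save("pics/w_c.npy",m,allow_pickle=True)
print(st('t','tcp_pos'))
a=cv2.imread("pics/wbox.png")
cv2.imwrite("pics/w3.png",cv2.convertScaleAbs(cv2.resize(np.vstack([a,im]),None,fx=.75,fy=.75),alpha=1.4))
E
```

```text
[[504. 293.]
 [340. 288.]
 [345. 459.]
 [503. 459.]] [422.74494852 374.60988588] [164. 171. 158. 166.]
[421.37247426 370.15494294]
regrip 0.5229822078073673 15.725
place True [422.5461411  370.93674543  19.57205533] [ 1.18081274 -0.04091902  5.56124275] 19.3
[np.float64(23.275), array([633.026, -58.566, 190.5  ])]
```

View pics/w3.png

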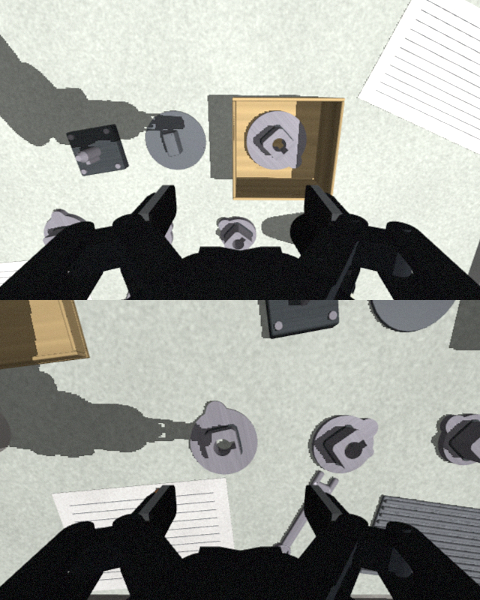

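The box cam is flat and hub up, with its disc at (274,139) inside rim corners (234,97) to (336,200). The 104 cam is at (223,440) and the 92 at (343,443). I'll zoom in.

Run:
```python
from h import *
m=np.load("pics/wbox.npy",allow_pickle=True).item()
P=ray(m,np.array([(234,97),(344,100),(336,200),(233,198)])/.75,90); print(P.round(),P.mean(0),np.linalg.norm(np.roll(P,-1,0)-P,axis=1).round())
print("cam in box",ray(m,np.array([274,139])/.75,15))
im=cv2.imread("pics/w_c.png")
cv2.imwrite("pics/w4.png",cv2.convertScaleAbs(cv2.resize(im[130:240,245:515],None,fx=2.96,fy=2.96,interpolation=cv2.INTER_CUBIC),alpha=2))
```

```text
[[338. 290.]
 [342. 455.]
 [508. 463.]
 [504. 287.]] [423.13790648 373.6919525 ] [165. 166. 176. 166.]
cam in box [[417.59085535 364.54178358]]
```

View pics/w4.png

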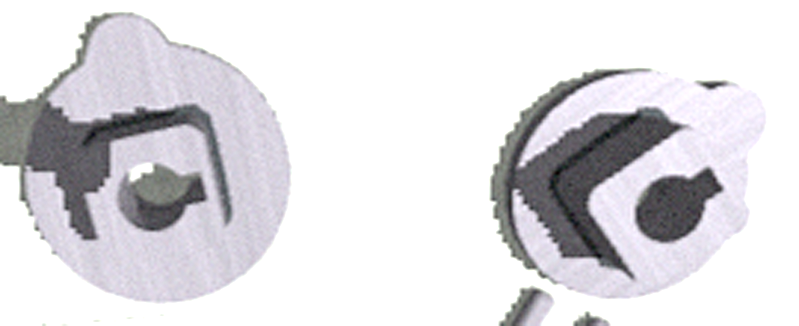

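The 104's keyway runs from (155,197) to (205,190) with the lobe at (125,35), so its yaw is about 98°. The 92's bore is at (670,210) and its keyway end at (716,182).

```bash
cat >> h.py <<'E'
def look(n,p,y=pi):
    bot.move_ptp(p,ori(y)); m=imaging.camera_model("wrist"); im=imaging.capture("wrist"); cv2.imwrite(f"pics/{n}.png",im); np.save(f"pics/{n}.npy",m,allow_pickle=True); return im,m
def mdl(n): return np.load(f"pics/{n}.npy",allow_pickle=True).item()
def test(k):
    tofit(k); 
    if not insert(k): raise SystemExit("STUCK")
    bot.grip(1.0); bot.dwell(1.0); cv2.imwrite("pics/side_seat%d.png"%bot.get_state()['t'],imaging.capture("side")); print("seated",st('tcp_pos','t'))
E
python3 - <<'E'
from h import *
q=ray(mdl("w_c"),np.array([[155,197],[205,190]])/2.96+[245,130],40); print(q, np.linalg.norm(q[1]-q[0]))
squeeze(q[0],np.radians(98),1)
test(1)
E
python3 - <<'E'
from h import *
import glob
f=sorted(glob.glob("pics/side_seat*"))[-1]; a=cv2.imread(f)[150:350,300:480]; cv2.imwrite("pics/s2.png",cv2.convertScaleAbs(cv2.resize(a,None,fx=3,fy=3),alpha=1.5))
E
```

```text
[[640.25641321 -83.24668165]
 [637.65248724 -65.37277644]] 18.062583371760716
held 0.5268123771756905 81.56994999793824 28.95
[0 0 0] True [441.7  18.9  35.4] [-0.2 -0.3  4.7] 33.0
seated [array([439.664,  19.107,  34.176]), np.float64(34.583)]
```

View pics/s2.png

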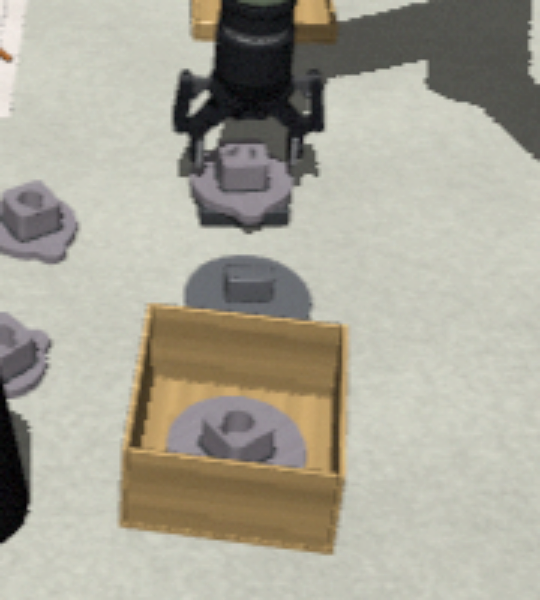

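The 104 is seated flat and released. Next: place it in the tray, check, then grip the 92 and test it.

Run:
```python
from h import *
regrip(1)
place((440.1,-369),pi-.1,5)
im,m=look("w_tray",[470,-340,280])
im2=imaging.capture("side"); cv2.imwrite("pics/side_t.png",im2)
q=ray(mdl("w_c"),np.array([[670,210],[716,182]])/2.96+[245,130],40); v=q[1]-q[0]; phi=np.arctan2(v[1],v[0]); print(q,np.degrees(phi),np.linalg.norm(v))
a,_=look("w_b",[640,150,190])
cv2.imwrite("pics/w5.png",cv2.convertScaleAbs(np.hstack([cv2.resize(im[60:300,200:520],(400,300)),cv2.resize(a[100:250,160:360],(400,300),interpolation=cv2.INTER_CUBIC)]),alpha=1.6))
cv2.imwrite("pics/w5.png",np.vstack([cv2.imread("pics/w5.png"),cv2.convertScaleAbs(cv2.resize(a[130:240,260:460],(545,300),interpolation=cv2.INTER_CUBIC),alpha=1.6)[:,:800] if False else cv2.copyMakeBorder(cv2.convertScaleAbs(cv2.resize(a[130:240,260:460],(545,300),interpolation=cv2.INTER_CUBIC),alpha=1.6),0,0,0,255,cv2.BORDER_CONSTANT)]))
print(st('t'))
```

```text
regrip 0.5279631060443113 35.3
place True [ 441.01878563 -369.95529863   19.57511532] [-0.75010766  0.83169179  5.66548642] 39.2917
[[644.73664819 101.41316967]
 [634.40608726 116.30249473]] 124.75381508215324 18.12215467300074
[np.float64(43.425)]
```

View pics/w5.png

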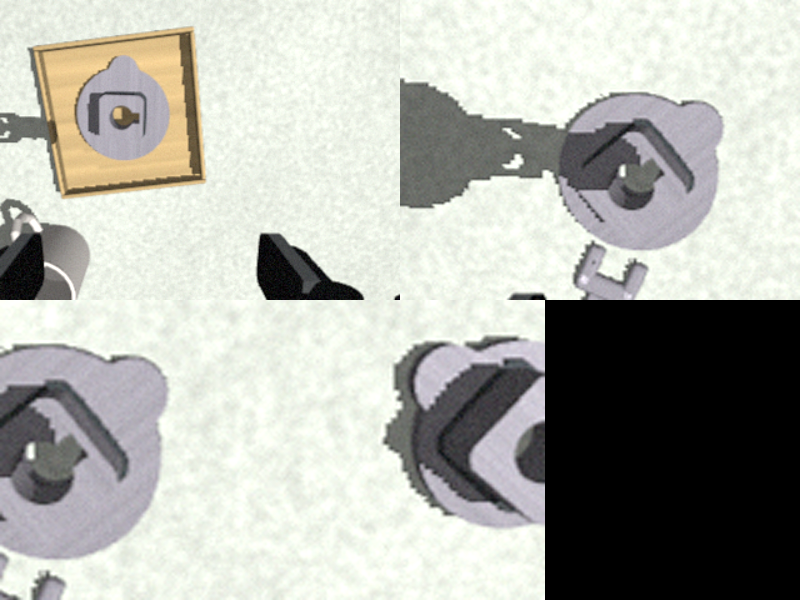

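The tray cam is central: rim corners (30,47) to (205,181), disc (121,110). The 92's yaw is about 126°, and its lobe and keyway agree. I'll grip and test it.

Run:
```python
from h import *
P=ray(mdl("w_tray"),np.array([(30,47),(192,28),(205,181),(64,196)])/1.25+[200,60],25); print("tray",P.mean(0),"cam",ray(mdl("w_tray"),np.array([121,114])/1.25+[200,60],15))
q=ray(mdl("w_b"),np.array([[232,183],[257,165]])/2+[160,100],40); print(q)
squeeze(q[0],np.radians(125.8),1)
test(1)
regrip(1)
place((422.5,371),pi,45)
look("w_box2",[400,300,290]); im,_=look("w_a",[632,320,190])
a=cv2.imread("pics/w_box2.png")
cv2.imwrite("pics/w6.png",cv2.convertScaleAbs(np.hstack([cv2.resize(a[80:300,240:500],(400,338)),cv2.resize(im[120:250,220:374],(400,338),interpolation=cv2.INTER_CUBIC)]),alpha=1.6))
print(st('t'))
```

```text
tray [ 442.11803308 -369.65205357] cam [[ 439.52909718 -372.50546261]]
[[642.08214121 101.73083205]
 [632.46678743 115.18396568]]
held 0.5231128166474033 83.1149635836482 48.675
[0 0 0] True [441.7  18.9  35.4] [-0.3  0.2  5.2] 52.9
seated [array([439.967,  19.126,  34.377]), np.float64(54.467)]
regrip 0.5229435043830866 55.175
place True [423.71653426 371.72046577  59.49621837] [-0.84716853  0.60772775  4.57605994] 58.5583
[np.float64(61.65)]
```

View pics/w6.png

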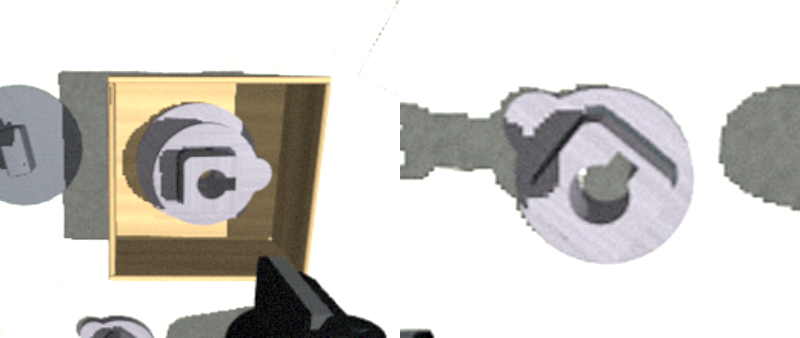

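The box stack is central with the 92 on the 116 hub. The 80's bore is at (602,190), its keyway end at (630,163) and its lobe at (530,115), so its yaw is about 137°. I'll check the cone clearance and then grip and test it.

Run:
```python
from h import *
c=ray(imaging.camera_model("side"),(290,318),0)[0]; print("cone",c)
q=ray(mdl("w_a"),np.array([[202,190],[230,163]])/2.597+[220,120],40); print(q)
if abs(q[0,1]-289)>15 or np.linalg.norm(c-q[0])<115: raise SystemExit("check")
squeeze(q[0],np.radians(137),1)
test(1)
regrip(1)
place((440.6,-370),pi-.1,45)
look("w_tray2",[470,-340,290]); im,_=look("w_cov",[430,150,220])
a=cv2.imread("pics/w_tray2.png"); s=imaging.capture("side"); cv2.imwrite("pics/side_3.png",s)
cv2.imwrite("pics/w7.png",cv2.convertScaleAbs(np.hstack([cv2.resize(a[40:280,160:400],(400,400)),cv2.resize(im[70:250,230:410],(400,400),interpolation=cv2.INTER_CUBIC)]),alpha=1.6))
print(st('t'))
```

```text
cone [630.85249473 453.89053522]
[[634.32376525 296.36516986]
 [623.18518879 307.819117  ]]
held 0.5249520699664901 82.20431271241978 66.7833
[0 0 0] True [441.7  19.   35.5] [ 0.1 -0.   5.7] 71.0
seated [array([440.13 ,  19.142,  34.519]), np.float64(72.508)]
regrip 0.5250908240505459 73.2167
place True [ 441.53657877 -370.94778295   59.49121878] [-1.66978161  0.37356517  5.72521549] 77.0167
[np.float64(80.925)]
```

View pics/w7.png

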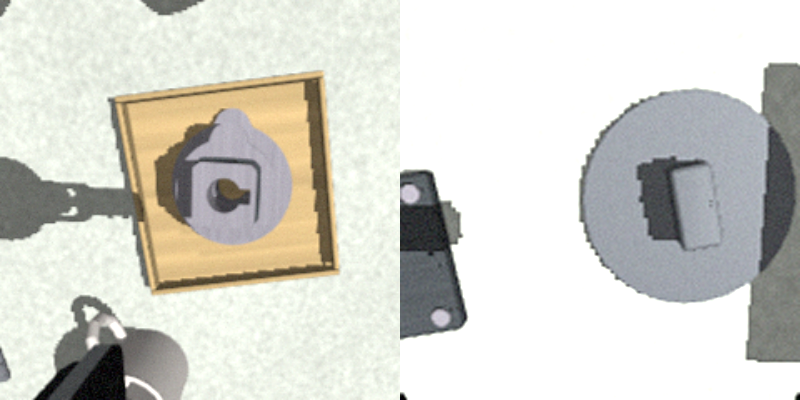

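The tray stack is good. The cover's bar centre is at (697,206) with yaw about 10°. Now I'll place the cover.

Run:
```python
from h import *
m=mdl("w_cov"); f=lambda u,z:ray(m,(np.array(u)-[400,0])/2.2222+[230,70],z)[0]
c=f((697,206),36); d=f((688,195),6); print(c,d)
if np.linalg.norm(c-d)>8: raise SystemExit("check")
y=np.radians(9.7)+pi; Z=12
bot.move_ptp([*c,90],ori(y)); bot.grip(.8); bot.movel([*c,Z],max_speed=100); bot.grip(0,40); print(st('opening','gripper_force'))
bot.movel([*c,Z+120],max_speed=200)
t=np.array([422.5,371])+(c-d)*.5
bot.move_ptp([*t,150],ori(y)); bot.movel([*t,85+Z+10]); h=bot.movel([*t,85+Z-3],max_speed=30,threshold=4)
print(h,st('tcp_pos','contact_force','opening')); bot.grip(.7); bot.dwell(.3)
p=bot.get_state()['tcp_pos']; bot.movel([*p[:2],220]); im,m=look("w_fin",[400,300,330])
s=imaging.capture("side"); print(st('t'))
cv2.imwrite("pics/w8.png",cv2.convertScaleAbs(np.hstack([cv2.resize(im[60:300,240:480],(400,400)),cv2.resize(s[110:350,220:460],(400,400))]),alpha=1.5))
```

```text
[406.63959225 198.57331396] [404.38964173 197.85404757]
[np.float64(0.25), np.float64(39.476)]
True [array([424.608, 371.765,  97.343]), array([ 0.378, -0.028,  3.057]), np.float64(0.25)]
[np.float64(88.008)]
```

View pics/w8.png

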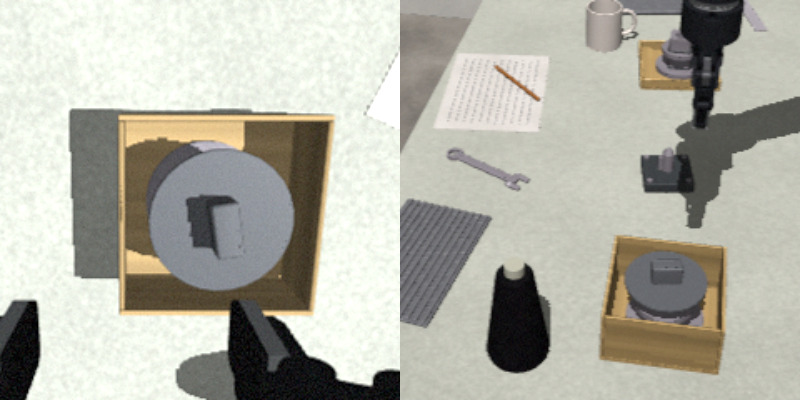

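The cover lies flat and central on the box stack, bar at (228,228), and the tray stack is standing. The bystander objects haven't moved, so I'll hand in.

```bash
python3 -c "
from bench import bot
print(bot.sign_off())"
```

```text
the job is handed in; nothing more can be done
None
```

All four cams were tested on the gauge from largest to smallest and sorted: 116 and 92 are stacked in the box with the cover on top, 104 and 80 are stacked in the tray, and the job was handed in at about 88 s.

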